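Draw out the telescoping reach pole and hold it at full length

ROBOT

A 7-joint arm with a two-finger parallel gripper is mounted at the origin on a cart in front of the work surface, level with it; the furniture and walls round the work are solid. World frame = base frame: x ahead of the robot, y to its left, z up, the work surface at z = 0. Lengths are in m, angles in degrees, forces in N, time in s.
With the tool pointing down it reaches from about 0.4 to 0.85 m from the base axis. Payload 4.5 kg.
Tool frame: the origin (TCP) lies at the very end of the fingers, on their centre line; the grasp point (between the pads) lies 19 mm behind it (ctrl.grip_depth is the distance from the TCP to the grasp point, in m); y points along the fingers, x is the direction in which the jaws open and shut, and the axes are right-handed (so a half turn about y gives the same grasp; the last joint's range is limited). The gripper opens to 88 mm and grips with 3 to 60 N. Pads are 18 mm wide; open, the fingers measure 123 mm over their backs; the gripper's body (75 mm by 187 mm) begins 45 mm behind the grasp point.
Start: joints at [-71.918, 39.483, -11.15, 89.685, 9.013, 51.709, -12.324], TCP at [0.174, 0.6, 0.239] pointing down, gripper open.
Joint ranges: [-172.22, 172.22], [-26.19, 119.32], [-84.43, 86.54], [7.71, 146.69], [-57.33, 237.33], [2.42, 119.75], [-152.13, 152.13]. Speed limits (degrees/s): [147.25, 147.25, 180, 180, 180, 180, 180].

INTERFACE

Orientations are given as a 3x3 rotation matrix whose columns are the frame's x, y, z axes.
In Python, from bench import ctrl gives the robot as it stands.
- The arm moves only by the tool arm_command, never from a script. Its argument "steps" is text: rows parted by semicolons, each of 6 numbers parted by spaces: the shift along the tool's x, y, z in mm, then the turn, a rotation vector about the tool's x, y, z in rad. A call has exactly 8 rows; each row is the pose to reach, as a shift and turn from the pose commanded when the call began, along the tool's axes at that moment; what a row does not reach only later rows make up. A row lasts 1/8 s, in which the tool goes at most 62.5 mm and 10.7 degrees, less where a joint would pass 70% of its speed; a pose out of reach is approached as far as the arm can. A call with a gripper value outside its range is refused whole. "fingers" is the opening, from 0 (shut) to 1 (fully open), set as the call begins (left out, the last holds). The fingers move at their own pace and stop on an object; "grip_force" is the grip in N (left out, the last holds). Time passes only in rows, so rows that repeat a pose let the fingers close, or fill a call up. It gives the time, the measured TCP pose, the force and the opening at its end, in the units of the state.
- ctrl.sense(): the state, without advancing time (a new reading comes with each control period).
- ctrl.snapshot(name): name is "side" or "top"; returns the picture (420x560x3 uint8, red, green, blue); there is no depth.
- ctrl.get_calibration(name): a dict with "K" (3x3 intrinsics, pixels), "cam_to_world" (4x4, takes a point from camera to world coordinates). Camera axes: x right, y down, z forward; pixel columns grow to the right and rows downward; lengths in m; the calibration is good to about 2 mm. A picture is of the moment at which its call begins. get_calibration takes no time and is no camera call.
- ctrl.sign_off(): hands the job in, once; it reports no verdict.
The state is a dict: "time": time; "q": joint angles; "joint_velocities": joint speeds; "effort": joint torques, N m; "tool_pos": TCP position; "tool_rot": TCP orientation; "wrist_force": force on the tool from outside, world axes, zero at the start; "moment": the same for the moment, N m; "gripper_width": finger opening in m.
Only numpy, scipy, OpenCV 4.12 (cv2) and the standard library are available. Lean on these libraries where they do the work, as an engineer would, in place of code of your own. Each camera call takes 0.05 s, during which the arm holds its last target.

TASK

The telescoping reach pole for the high shelf is parked in its counter stand, grip up. Swing the pole's lock lever a full quarter turn open to its stop, then squeeze the button in the grip and draw the grip straight up, past the first stop, to the second stop. Finish while holding the grip there at full length, since the pole pulls itself back in when let go, and leave the other things on the worktop where they are.

Things in the scene. Friction and masses are not known exactly. Their poses are not given: they have to be found in the camera images.
- pole_stand: Stand with the pole upright in it, fixed. Origin: centre of its underside, on the pole's axis; z up; the button is on the pole's -y side. Steel foot 124 mm across; black lock collar 52 mm across, 45 to 73 mm high; above it the middle tube's ferrule, 35 mm across, to 89 mm. A wall shelf begins 0.59 m ahead of the robot base, 0.57 m above the worktop: keep the wrist clear of it.
- lock_lever (a joint): Angle of the steel lock lever about the pole's axis (rad), 0 locked to 1.57 open, with a stop at each end; grows anticlockwise seen from above. At 0 the arm points 50 degrees anticlockwise from the stand's +x axis (seen from above), at 1.57 it points 140 degrees. It stays where it is left and takes under 2 N at the knob. Locked, it keeps the middle tube in, so that the pole then comes out only as far as the first stop.
- lever_knob (a point): A point in the grey knob on the lever's upright post, 80 mm from the pole's axis and 135 mm above the worktop. The knob is 20 mm across, from 123 to 150 mm height; the post under it is 11 mm thick, down to the lever's arm at 60 mm height. It can be pinched from above or pushed sideways; the round knob can slip a little in the fingers, so go on until the stop is felt.
- grip_center (a point): Centre of the grey grip block at the pole's top. Block 26 mm (stand x) by 28 mm (stand y) by 64 mm high, between 91 and 155 mm height while the pole is in. It moves only straight up and down.
- button_face (a point): Centre of the outer face of the release button, an aluminium plate 17 mm wide and 44 mm high in the -y face of the grip block, at the height of the block's centre. Released, it stands 7 mm out of the block (21 mm from the pole's axis); it moves in (to +y) by 5 mm. Squeezing the block between two fingers along the stand's y presses it: about 6 N to press it in, and the grasp is then 30 mm wide, its middle 1 mm from the axis on the button's side.
- grip_button (a joint): Travel of the release button (m): 0 out, 0.005 fully in. It springs out when let go. More than 3 mm in, it frees the grip; otherwise the grip is latched at its lowest place.
- pole_grip (a joint): How far the grip with the inner tube is drawn out of the middle tube (m): 0 in, 0.045 at the first stop. A light spring and its weight (about 2 N in all) pull it back in.
- pole_mid (a joint): How far the middle tube is drawn out of the outer tube (m): 0 in, 0.045 at the second stop, which is the end of travel. It follows once the grip is at the first stop and pulled on with about 7 N (or at once, if a grip that is still latched is pulled that hard), but only if the lock lever is open. The grip thus rises 0.090 m in all. A spring pulls the tube back in when the pole is let go.
- garlic_a: A bulb of garlic, 60 mm, 59 mm high, on the chopping board; bystander, to be left where it stands. Origin: centre of its underside.
- lemon_a: A lemon, 78x55x56 mm; bystander, to be left where it stands. Origin: centre of its underside.
- seasoning_jar: A small glass seasoning jar with a yellow cap, 42 mm across, 96 mm high; bystander, to be left where it stands. Origin: centre of its underside.
- tin_a: A food tin, 57 mm across, 72 mm high; bystander, to be left where it stands. Origin: centre of its underside.
- onion_a: A yellow onion, 75 mm, 77 mm high, on the chopping board; bystander, to be left where it stands. Origin: centre of its underside.
- salt_shaker: A salt shaker, 44 mm across, 90 mm high; bystander, to be left where it stands. Origin: centre of its underside.
Not all that is in view belongs to the job. Leave any blue or yellow look-alike of the pole_stand alone.

How it is judged:
By the outcome, as a careful person would: the job done as asked, in the order asked, and still so for the second after the job is handed in, while the arm keeps its last pose, push and grip.
It also fails if it takes over 42 s, if anything falls off the work surface, if the arm or the gripper's body presses on something with over 40 N, if the wrist force passes 120 N, or if a joint passes its speed limit or range.

## Working session

There is one attempt and no reset: what is moved stays moved. The work goes in short steps, Python scripts to look and compute and a tool call to move; the robot and the scene stay as the last step left them, time stands still between calls to the robot, and variables do not carry over. Pictures are saved under pics/ and viewed, and the job is handed in when it is done.

Besides the shell and the picture viewer there is one more tool, called after "Call:" by a JSON object that holds its "fn" and its "kwargs", one argument or row to a line. arm_command: Moves the arm, as the interface text tells. Its arguments: {"type":"object","properties":{"steps":{"type":"string"},"fingers":{"type":"number"},"grip_force":{"type":"number"}},"required":["steps"]}

```bash
mkdir -p pics; ls
python3 - <<'E'
from bench import ctrl
import cv2,numpy as np
for n in("side","top"):
    cv2.imwrite(f"pics/{n}0.png",ctrl.snapshot(n)[:,:,::-1])
    c=ctrl.get_calibration(n);print(n,np.round(c["K"],1).tolist(),np.round(c["cam_to_world"],3).tolist())
s=ctrl.sense();print(s["time"],s["tool_pos"],np.round(s["tool_rot"],3),s["gripper_width"],ctrl.grip_depth)
E
```

```text
pics
side [[470.2, 0.0, 279.5], [0.0, 470.2, 208.1], [0.0, 0.0, 1.0]] [[0.958, -0.152, 0.245, 0.074], [-0.287, -0.423, 0.859, -1.82], [-0.027, -0.893, -0.449, 0.943], [0.0, 0.0, 0.0, 1.0]]
top [[404.9, 0.0, 281.5], [0.0, 404.9, 208.0], [0.0, 0.0, 1.0]] [[0.006, -0.981, 0.193, 0.287], [-1.0, -0.002, 0.019, -0.233], [-0.018, -0.194, -0.981, 1.269], [0.0, 0.0, 0.0, 1.0]]
0.1 [0.17367078 0.59979318 0.23797009] [[ 0.278 -0.    -0.961]
 [ 0.961 -0.002  0.278]
 [-0.002 -1.    -0.   ]] 0.08805837198646978 0.0187
```

View pics/side0.png

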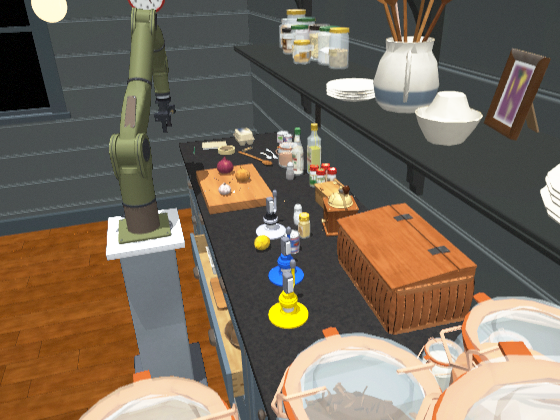

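View pics/top0.png

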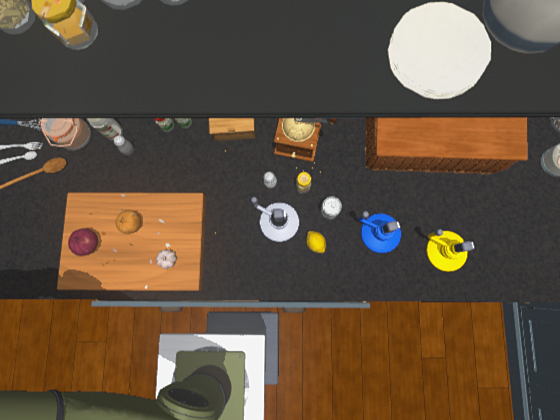

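The top view shows three pole stands: a steel-grey foot at (279,221), a blue one at (381,232) and a yellow one at (447,250). The steel one matches the description, and blue and yellow are the look-alikes. I'll confirm with enlarged crops.

Run:
```python
import cv2,numpy as np
t=cv2.imread("pics/top0.png");s=cv2.imread("pics/side0.png")
cv2.imwrite("pics/topc.png",cv2.resize(t[165:265,235:355],None,fx=6,fy=6,interpolation=cv2.INTER_CUBIC)[:600])
cv2.imwrite("pics/sidec.png",cv2.resize(s[175:255,230:330],None,fx=7,fy=7,interpolation=cv2.INTER_CUBIC))
```

```text
(no output)
```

View pics/topc.png

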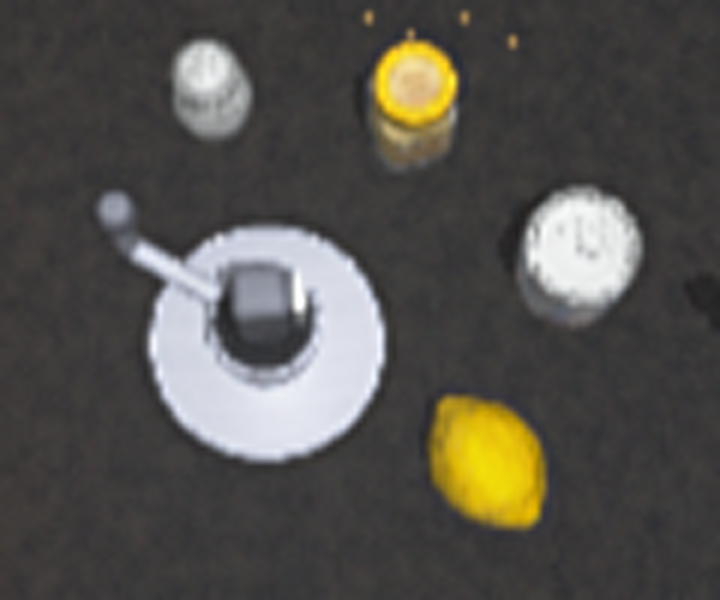

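View pics/sidec.png

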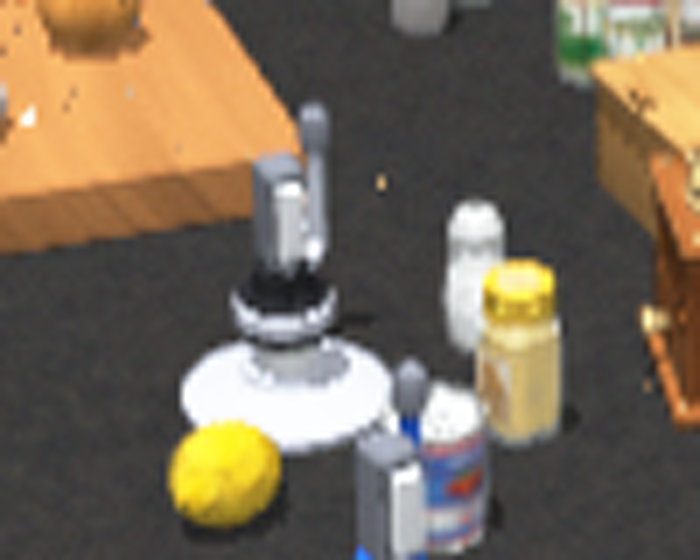

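```bash
cat > h.py <<'E'
from bench import ctrl
import numpy as np
def ray(n,u,v):
    c=ctrl.get_calibration(n);K=np.array(c["K"]);T=np.array(c["cam_to_world"])
    d=T[:3,:3]@np.linalg.solve(K,[u,v,1]);return T[:3,3],d
def at(n,u,v,z):
    o,d=ray(n,u,v);return (o+d*(z-o[2])/d[2])
def topc(u,v,z): return at("top",(u+.5)/6-.5+235,(v+.5)/6-.5+165,z)
def sidec(u,v,z): return at("side",(u+.5)/7-.5+230,(v+.5)/7-.5+175,z)
def proj(n,p):
    c=ctrl.get_calibration(n);T=np.linalg.inv(np.array(c["cam_to_world"]));q=np.array(c["K"])@(T[:3,:3]@np.array(p)+T[:3,3]);return q[:2]/q[2]
E
python3 - <<'E'
from h import *
f=topc(267,343,.006);print("foot",f,"side",sidec(287,388,.006))
g=topc(261,287,.155);print("grip",g,"side",sidec(279,167,.155))
k=topc(116,208,.145);print("knob",k,"side",sidec(315,116,.145))
for a in(f,g):
  d=k-a;print(np.hypot(d[0],d[1]),np.degrees(np.arctan2(d[1],d[0])))
for n,p in dict(salt=(topc(210,75,.085)),jar=topc(415,82,.096),tin=topc(582,240,.072),lemon=topc(488,462,.028)).items():print(n,p)
for p in [(140,190,.03)]:
  pass
E
```

```text
foot [ 0.49176901 -0.20102442  0.006     ] side [ 0.49373387 -0.20385895  0.006     ]
grip [ 0.49405327 -0.20177716  0.155     ] side [ 0.49070911 -0.21767452  0.155     ]
knob [ 0.53381663 -0.13244312  0.145     ] side [ 0.53429262 -0.13800205  0.145     ]
0.08044498554407038 58.48728117269914
0.0799270512604555 60.16554808372995
salt [ 0.61576911 -0.17325673  0.085     ]
jar [ 0.60920669 -0.27616838  0.096     ]
tin [ 0.53389331 -0.36040639  0.072     ]
lemon [ 0.42694525 -0.31506612  0.028     ]
```

```bash
cat > ov.py <<'E'
from h import *
import cv2,sys
def ov(n,src,x0,y0,w,h,sc,ax,ay,yaw,out):
    im=cv2.imread(src)[y0:y0+h,x0:x0+w];im=cv2.resize(im,None,fx=sc,fy=sc,interpolation=cv2.INTER_CUBIC)
    R=np.array([[np.cos(yaw),-np.sin(yaw)],[np.sin(yaw),np.cos(yaw)]])
    def P(x,y,z):
        q=R@[x,y];u=proj(n,[ax+q[0],ay+q[1],z]);return tuple(int(round(v)) for v in ((u-[x0,y0]+.5)*sc-.5))
    def ring(r,z,c,cx=0,cy=0):
        cv2.polylines(im,[np.array([P(cx+r*np.cos(t),cy+r*np.sin(t),z) for t in np.linspace(0,6.28,40)])],True,c,1)
    ring(.062,.004,(0,0,255))
    for z in(.091,.155): cv2.polylines(im,[np.array([P(a*.013,b*.014,z) for a,b in((1,1),(1,-1),(-1,-1),(-1,1))])],True,(0,255,0),1)
    cv2.polylines(im,[np.array([P(a*.0085,-.021,.123+b*.022) for a,b in((1,1),(1,-1),(-1,-1),(-1,1))])],True,(255,0,255),1)
    t=np.radians(50);kx,ky=.08*np.cos(t),.08*np.sin(t)
    for z in(.123,.136,.15):ring(.01,z,(0,255,255),kx,ky)
    cv2.imwrite(out,im); return im
E
python3 - <<'E'
from ov import *
y=np.radians(9)
a=ov("top","pics/top0.png",240,185,65,65,9,.4925,-.2025,y,"pics/o1.png")
E
python3 - <<'E'
from ov import *
y=np.radians(9)
a=ov("side","pics/side0.png",250,180,45,65,9,.4925,-.2025,y,"pics/o2.png")
b=cv2.imread("pics/o1.png");cv2.imwrite("pics/o.png",np.hstack([b[:,:390],a]))
E
```

```text
(no output)
```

View pics/o.png

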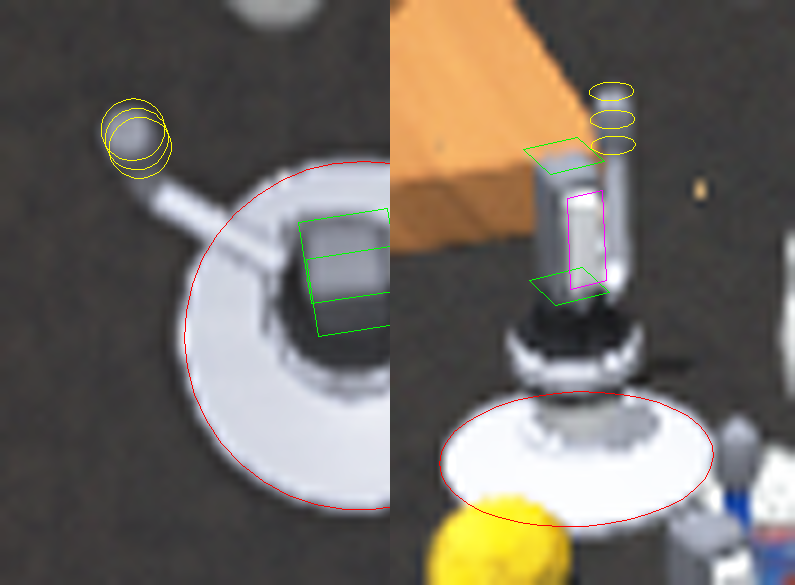

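Run:
```python
from ov import *
ims=[]
for yw in(5,9):
  ims.append(ov("top","pics/top0.png",262,195,36,36,11,.4925,-.2035,np.radians(yw),"pics/o1.png"))
r=cv2.resize(cv2.imread("pics/top0.png")[195:231,262:298],None,fx=11,fy=11,interpolation=cv2.INTER_CUBIC)
cv2.imwrite("pics/p.png",np.hstack([ims[0],ims[1]]));cv2.imwrite("pics/p2.png",cv2.resize(r,None,fx=1.5,fy=1.5))
```

```text
(no output)
```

View pics/p.png

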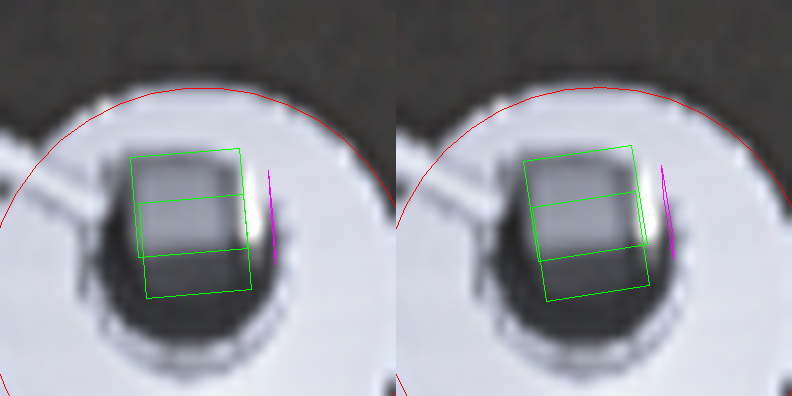

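View pics/p2.png

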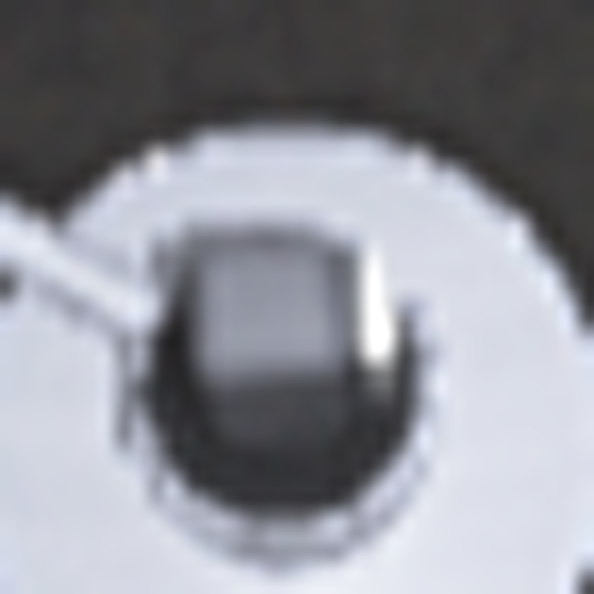

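```bash
cat >> h.py <<'E'
from scipy.spatial.transform import Rotation as Ro
def mv(p,yaw):
    s=ctrl.sense();R=np.array(s["tool_rot"]);a=np.radians(yaw)
    G=np.array([[np.cos(a),0,-np.sin(a)],[np.sin(a),0,np.cos(a)],[0,-1,0]])
    print("shift",np.round(R.T@(np.array(p)-s["tool_pos"])*1000,1),"turn",np.round(Ro.from_matrix(R.T@G).as_rotvec(),3))
E
python3 -c "
from h import *
mv([.534,-.134,.22],59)"
```

```text
shift [-604.7   19.  -550.1] turn [ 0.     0.259 -0.002]
```

Call:
{"fn": "arm_command", "kwargs": {
  "steps": "-38 0 -34 0 0 0; -76 0 -69 0 0 0; -114 0 -103 0 0 0; -152 0 -138 0 0.05 0; -190 0 -172 0 0.1 0; -228 0 -207 0 0.13 0; -266 0 -241 0 0.13 0; -304 0 -275 0 0.13 0",
  "fingers": 1
}}

```text
time: 1.1
tool_pos: [0.3539, 0.2304, 0.2386]
tool_rot: [[0.4, -0.0, -0.917], [0.917, -0.0, 0.4], [-0.0, -1.0, 0.0]]
wrist_force: [0.3, -0.5, 0.1]
gripper_width: 0.0882
```

```bash
python3 -c "
from h import *
mv([.534,-.134,.22],59)"
```

```text
shift [-261.9   18.7 -310.8] turn [ 0.    0.13 -0.  ]
```

Call:
{"fn": "arm_command", "kwargs": {
  "steps": "-35 2 -41 0 0.03 0; -71 4 -82 0 0.06 0; -107 6 -123 0 0.1 0; -143 9 -165 0 0.13 0; -179 12 -207 0 0.13 0; -215 15 -249 0 0.13 0; -245 18 -287 0 0.13 0; -262 19 -311 0 0.13 0",
  "fingers": 0.5
}}

```text
time: 2.1
tool_pos: [0.5338, -0.1358, 0.2191]
tool_rot: [[0.519, -0.001, -0.855], [0.855, -0.001, 0.519], [-0.001, -1.0, 0.0]]
wrist_force: [0.0, -0.5, 0.9]
gripper_width: 0.0441
```

Run:
```python
from h import *
import cv2
mv([.534,-.134,.116],59)
t=ctrl.snapshot("top");s=ctrl.snapshot("side")
a=cv2.resize(t[160:260,220:320],None,fx=4,fy=4,interpolation=2);b=cv2.resize(s[120:220,220:320],None,fx=4,fy=4,interpolation=2)
cv2.imwrite("pics/q1.png",np.hstack([a,b])[:,:,::-1])
print(proj("top",[.534,-.134,.15]))
```

```text
shift [  1.7 103.1   0.7] turn [-0.    -0.004 -0.001]
[254.31688276 198.80894698]
```

View pics/q1.png

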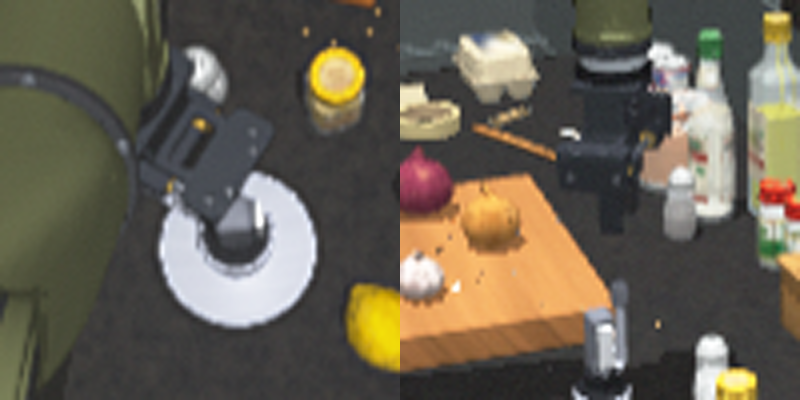

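The side view shows the fingertips at (612,230) in the crop, right above the knob at (620,288). I'll go down and pinch it.

Call:
{"fn": "arm_command", "kwargs": {
  "steps": "0 15 0 0 0 0; 1 35 1 0 0 0; 1 55 1 0 0 0; 1 75 1 0 0 0; 1 90 1 0 0 0; 1 100 1 0 0 0; 1 102 1 0 0 0; 1 102 1 0 0 0"
}}

```text
time: 3.2
tool_pos: [0.5334, -0.1312, 0.118]
tool_rot: [[0.516, 0.001, -0.857], [0.857, 0.0, 0.516], [0.0, -1.0, -0.0]]
wrist_force: [0.6, 0.4, -0.3]
gripper_width: 0.0443
```

Call:
{"fn": "arm_command", "kwargs": {
  "steps": "0 0 0 0 0 0; 0 0 0 0 0 0; 0 0 0 0 0 0; 0 0 0 0 0 0; 0 0 0 0 0 0; 0 0 0 0 0 0; 0 0 0 0 0 0; 0 0 0 0 0 0",
  "fingers": 0,
  "grip_force": 10
}}

```text
time: 4.2
tool_pos: [0.5332, -0.1317, 0.1178]
tool_rot: [[0.516, 0.0, -0.857], [0.857, -0.0, 0.516], [-0.0, -1.0, -0.0]]
wrist_force: [-0.8, -3.3, 3.9]
gripper_width: 0.0188
```

Run:
```python
from h import *
import cv2
s=ctrl.sense();print(s["gripper_width"])
# arc plan in tool axes; axis (.4925,-.203)
R=np.array(s["tool_rot"]);p=np.array(s["tool_pos"]);c=np.array([.4925,-.203]);v=p[:2]-c;print(np.hypot(*v),np.degrees(np.arctan2(v[1],v[0])))
for k in range(1,11):
    a=np.radians(10*k);w=np.array([[np.cos(a),-np.sin(a)],[np.sin(a),np.cos(a)]])@v
    print(10*k,np.round(R.T@np.append(c+w-p[:2],0)*1000,1),round(-a,3))
b=ctrl.snapshot("side")[120:220,220:320];cv2.imwrite("pics/q2.png",cv2.resize(b,None,fx=5,fy=5,interpolation=2)[:,:,::-1])
```

```text
0.018753022765668013
0.08203994911954493 60.296057040271364
10 [-1.6 -0.  14.2] -0.175
20 [-5.6 -0.  27.9] -0.349
30 [-12.   -0.   40.7] -0.524
40 [-20.4  -0.   52.3] -0.698
50 [-30.8  -0.   62.1] -0.873
60 [-42.7  -0.   70.1] -1.047
70 [-55.8   0.   75.8] -1.222
80 [-69.7   0.   79.2] -1.396
90 [-84.    0.   80.1] -1.571
100 [-98.2   0.   78.5] -1.745
```

View pics/q2.png

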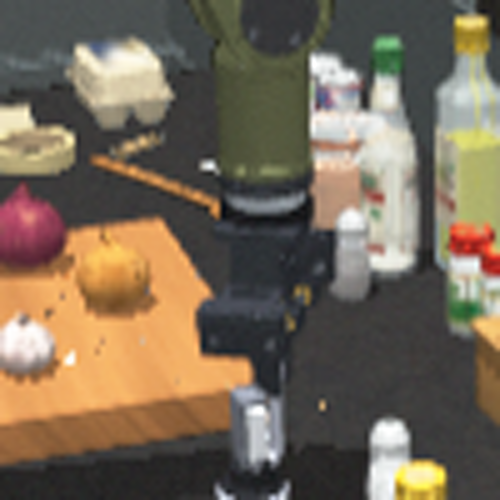

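The fingers hold the knob at a width of 18.8 mm. I'll swing it along the arc, turning the tool with it.

Call:
{"fn": "arm_command", "kwargs": {
  "steps": "0 0 7 0 -0.087 0; -1.6 0 14 0 -0.175 0; -3.5 0 21 0 -0.262 0; -5.6 0 28 0 -0.349 0; -8.5 0 34.5 0 -0.436 0; -12 0 41 0 -0.524 0; -16 0 46.5 0 -0.611 0; -20.4 0 52 0 -0.698 0"
}}

```text
time: 5.25
tool_pos: [0.4793, -0.123, 0.1178]
tool_rot: [[-0.157, 0.002, -0.988], [0.988, -0.001, -0.157], [-0.001, -1.0, -0.002]]
wrist_force: [2.0, -6.0, 0.9]
gripper_width: 0.0191
```

Run:
```python
from h import *
s=ctrl.sense()
R=np.array(s["tool_rot"]);p=np.array(s["tool_pos"]);c=np.array([.4925,-.203]);v=p[:2]-c;print(np.hypot(*v),np.degrees(np.arctan2(v[1],v[0])),np.degrees(np.arctan2(R[1,0],R[0,0])))
for k in range(1,7):
    a=np.radians(10*k);w=np.array([[np.cos(a),-np.sin(a)],[np.sin(a),np.cos(a)]])@v
    print(10*k,np.round(R.T@np.append(c+w-p[:2],0)*1000,1),round(-a,3))
```

```text
0.08110193690886866 99.39323016806293 99.04963932814765
10 [-1.3 -0.  14.1] -0.175
20 [-5.1 -0.1 27.7] -0.349
30 [-11.1  -0.1  40.5] -0.524
40 [-19.3  -0.1  52. ] -0.698
50 [-29.3  -0.1  62. ] -0.873
60 [-41.   -0.1  70. ] -1.047
```

Call:
{"fn": "arm_command", "kwargs": {
  "steps": "-1 0 7 0 -0.087 0; -2.5 0 14 0 -0.175 0; -4 0 21 0 -0.262 0; -6.5 0 28 0 -0.349 0; -9.5 0 34.5 0 -0.436 0; -12.5 0 40.5 0 -0.524 0; -16.5 0 46.5 0 -0.611 0; -20.5 0 52 0 -0.698 0"
}}

```text
time: 6.25
tool_pos: [0.4326, -0.1505, 0.1179]
tool_rot: [[-0.756, 0.005, -0.655], [0.655, 0.001, -0.756], [-0.003, -1.0, -0.004]]
wrist_force: [3.9, -3.5, -1.3]
gripper_width: 0.0193
```

Run:
```python
from h import *
s=ctrl.sense()
R=np.array(s["tool_rot"]);p=np.array(s["tool_pos"]);c=np.array([.4925,-.203]);v=p[:2]-c;print(np.hypot(*v),np.degrees(np.arctan2(v[1],v[0])),np.degrees(np.arctan2(R[1,0],R[0,0])),R.T@s["wrist_force"])
for k in range(1,4):
    a=np.radians(5*k);w=np.array([[np.cos(a),-np.sin(a)],[np.sin(a),np.cos(a)]])@v
    print(5*k,np.round(R.T@np.append(c+w-p[:2],0)*1000,1),round(-a,3))
```

```text
0.07969385268871963 138.75262988437063 139.07934994114225 [-5.19441345  1.27370663  0.11593847]
5 [-0.3 -0.   6.9] -0.087
10 [-1.1 -0.  13.8] -0.175
15 [-2.6 -0.1 20.6] -0.262
```

Call:
{"fn": "arm_command", "kwargs": {
  "steps": "-0.5 0 3.5 0 -0.044 0; -0.7 0 7 0 -0.087 0; -1 0 9 0 -0.12 0; -1.3 0 11 0 -0.14 0; -1.6 0 13 0 -0.165 0; -2 0 15 0 -0.175 0; -2.5 0 17 0 -0.175 0; -3 0 19 0 -0.175 0"
}}

```text
time: 7.25
tool_pos: [0.4264, -0.16, 0.1182]
tool_rot: [[-0.86, 0.013, -0.509], [0.51, 0.011, -0.86], [-0.006, -1.0, -0.016]]
wrist_force: [10.8, 11.1, -5.4]
gripper_width: 0.0188
```

Run:
```python
from h import *
s=ctrl.sense()
R=np.array(s["tool_rot"]);p=np.array(s["tool_pos"]);c=np.array([.4925,-.203]);v=p[:2]-c;print(np.hypot(*v),np.degrees(np.arctan2(v[1],v[0])),np.degrees(np.arctan2(R[1,0],R[0,0])),R.T@s["wrist_force"])
```

```text
0.07885223301849725 146.92420598330193 149.36434989994996 [ -3.62348487   5.69074752 -14.93083217]
```

The tangential reaction is 15 N, and the tool stalls at 147° while commanded about 152°, so this is the stop. Now I'll release, rise and look.

Call:
{"fn": "arm_command", "kwargs": {
  "steps": "-1 0 14 0 -0.16 0; -1 0 10 0 -0.16 0; -1 0 10 0 -0.16 0; -1 -15 10 0 -0.16 0; -1 -40 10 0 -0.16 0; -1 -65 10 0 -0.16 0; -1 -85 10 0 -0.16 0; -1 -90 10 0 -0.16 0",
  "fingers": 0.5
}}

```text
time: 8.25
tool_pos: [0.4161, -0.1751, 0.2086]
tool_rot: [[-0.928, 0.002, -0.373], [0.373, -0.0, -0.928], [-0.002, -1.0, -0.001]]
wrist_force: [0.6, -1.0, 0.5]
gripper_width: 0.0436
```

Run:
```python
from h import *
import cv2
t=ctrl.snapshot("top");s=ctrl.snapshot("side")
a=cv2.resize(t[160:260,220:320],None,fx=4,fy=4,interpolation=2);b=cv2.resize(s[170:250,230:310],None,fx=5,fy=5,interpolation=2)
cv2.imwrite("pics/q3.png",np.hstack([a,b])[:,:,::-1])
mv([.4925,-.204,.104],97);print(ctrl.sense()["wrist_force"],ctrl.sense()["tool_pos"])
for yw in (5,7,9):
  a=np.radians(140+yw); print(yw,[((proj("side",[.4925+.08*np.cos(a),-.203+.08*np.sin(a),z])-[230,170])*5+[400,0]).round() for z in(.125,.15)])
```

```text
shift [-82.  103.8  -2.1] turn [ 0.     1.067 -0.   ]
[ 0.40125747 -0.06289319  0.00605195] [ 0.41557501 -0.1754165   0.20775224]
5 [array([502., 157.]), array([500., 129.])]
7 [array([500., 158.]), array([499., 130.])]
9 [array([499., 160.]), array([498., 132.])]
```

View pics/q3.png

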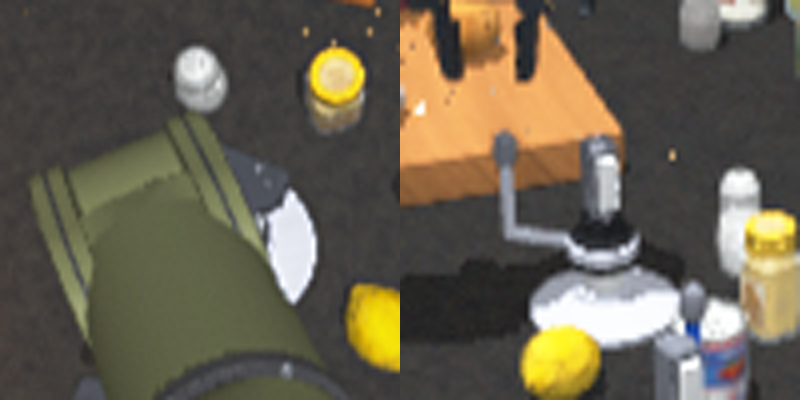

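The side crop shows the lever's knob at (505,150) swung to the left and pointing about where the open position should be. The bystanders are in place. Now I'll move over the grip.

Call:
{"fn": "arm_command", "kwargs": {
  "steps": "-8 0 0 0 0.14 0; -18 0 0 0 0.28 0; -30 0 0 0 0.42 0; -42 0 0 0 0.56 0; -54 0 -1 0 0.7 0; -66 0 -1 0 0.84 0; -76 0 -2 0 0.98 0; -82 0 -2 0 1.067 0",
  "fingers": 0.75
}}

```text
time: 9.35
tool_pos: [0.4923, -0.204, 0.2065]
tool_rot: [[-0.119, -0.002, -0.993], [0.993, 0.0, -0.119], [0.001, -1.0, 0.002]]
wrist_force: [-0.2, -0.2, -0.3]
gripper_width: 0.0662
```

Run:
```python
from h import *
import cv2
t=ctrl.snapshot("top");s=ctrl.snapshot("side")
a=cv2.resize(t[160:260,220:320],None,fx=4,fy=4,interpolation=2);b=cv2.resize(s[150:230,230:310],None,fx=5,fy=5,interpolation=2)
cv2.imwrite("pics/q4.png",np.hstack([a,b])[:,:,::-1])
mv([.4925,-.204,.104],97);
```

```text
shift [ 1.000e-01  1.026e+02 -2.000e-01] turn [-0.001 -0.     0.   ]
```

View pics/q4.png

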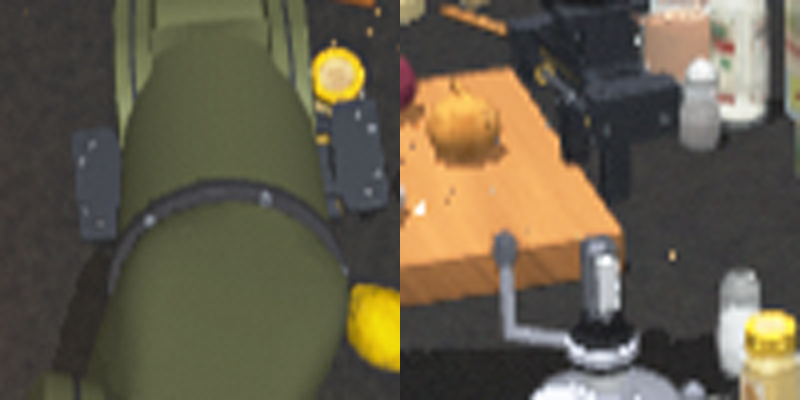

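The fingers straddle the grip at (600,245), one on the button side. Next I'll descend.

Call:
{"fn": "arm_command", "kwargs": {
  "steps": "0 15 0 0 0 0; 0 32 0 0 0 0; 0 48 0 0 0 0; 0 64 0 0 0 0; 0 80 0 0 0 0; 0 94 0 0 0 0; 0 102 0 0 0 0; 0 102 0 0 0 0"
}}

```text
time: 10.45
tool_pos: [0.4921, -0.2042, 0.1052]
tool_rot: [[-0.122, -0.001, -0.993], [0.993, 0.0, -0.122], [0.0, -1.0, 0.001]]
wrist_force: [-1.0, -0.2, 0.5]
gripper_width: 0.066
```

Call:
{"fn": "arm_command", "kwargs": {
  "steps": "0 0 0 0 0 0; 0 0 0 0 0 0; 0 0 0 0 0 0; 0 0 0 0 0 0; 0 0 0 0 0 0; 0 0 0 0 0 0; 0 0 0 0 0 0; 0 0 0 0 0 0",
  "fingers": 0,
  "grip_force": 35
}}

```text
time: 11.45
tool_pos: [0.4924, -0.203, 0.106]
tool_rot: [[-0.122, 0.0, -0.992], [0.992, 0.002, -0.122], [0.001, -1.0, -0.001]]
wrist_force: [-0.7, 4.6, 5.8]
gripper_width: 0.0281
```

Call:
{"fn": "arm_command", "kwargs": {
  "steps": "0 -4 0 0 0 0; 0 -8 0 0 0 0; 0 -13 0 0 0 0; 0 -18 0 0 0 0; 0 -23 0 0 0 0; 0 -28 0 0 0 0; 0 -33 0 0 0 0; 0 -38 0 0 0 0"
}}

```text
time: 12.45
tool_pos: [0.4923, -0.2034, 0.1437]
tool_rot: [[-0.122, -0.0, -0.993], [0.993, 0.002, -0.122], [0.002, -1.0, -0.0]]
wrist_force: [0.1, 5.3, -2.3]
gripper_width: 0.0282
```

Run:
```python
from h import *
import cv2
s=ctrl.sense();print(s["wrist_force"],s["gripper_width"])
b=ctrl.snapshot("side")[150:230,230:310];cv2.imwrite("pics/q5.png",cv2.resize(b,None,fx=7,fy=7,interpolation=2)[:,:,::-1])
```

```text
[ 0.13925901  5.34195495 -2.29272167] 0.028197511020374908
```

View pics/q5.png

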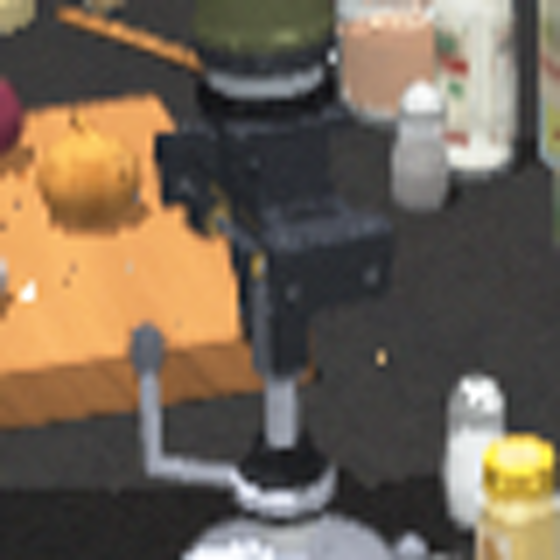

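Call:
{"fn": "arm_command", "kwargs": {
  "steps": "0 -6 0 0 0 0; 0 -13 0 0 0 0; 0 -20 0 0 0 0; 0 -27 0 0 0 0; 0 -34 0 0 0 0; 0 -40 0 0 0 0; 0 -46 0 0 0 0; 0 -50 0 0 0 0"
}}

```text
time: 13.5
tool_pos: [0.4921, -0.2034, 0.1934]
tool_rot: [[-0.122, -0.001, -0.993], [0.993, 0.002, -0.122], [0.002, -1.0, 0.0]]
wrist_force: [0.9, 4.9, -6.8]
gripper_width: 0.0282
```

Call:
{"fn": "arm_command", "kwargs": {
  "steps": "0 -1 0 0 0 0; 0 -2 0 0 0 0; 0 -3 0 0 0 0; 0 -4 0 0 0 0; 0 -5 0 0 0 0; 0 -6 0 0 0 0; 0 -6 0 0 0 0; 0 -6 0 0 0 0"
}}

```text
time: 14.5
tool_pos: [0.4917, -0.2035, 0.197]
tool_rot: [[-0.122, -0.002, -0.993], [0.993, 0.003, -0.122], [0.003, -1.0, 0.002]]
wrist_force: [5.5, 3.6, -23.8]
gripper_width: 0.0281
```

Run:
```python
from h import *
import cv2
s=ctrl.sense();print(s["wrist_force"],s["gripper_width"],s["tool_pos"])
b=ctrl.snapshot("side")[150:230,230:310];cv2.imwrite("pics/q6.png",cv2.resize(b,None,fx=7,fy=7,interpolation=2)[:,:,::-1])
```

```text
[  5.46544151   3.57132752 -23.75748799] 0.028090763591438386 [ 0.49166918 -0.20350266  0.19701406]
```

View pics/q6.png

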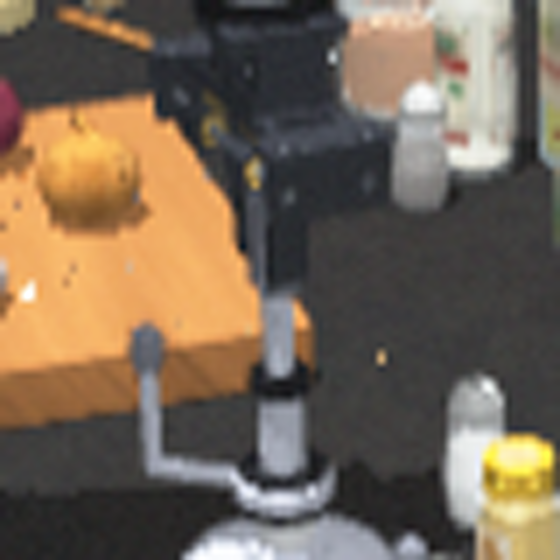

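Both tubes are out, with the ferrule about 45 mm up at (282,380) in the crop, and the stop is felt at 24 N. I'll ease the pull a little, firm up the grip and check that it holds.

Call:
{"fn": "arm_command", "kwargs": {
  "steps": "0 0.5 0 0 0 0; 0 1 0 0 0 0; 0 1.5 0 0 0 0; 0 1.5 0 0 0 0; 0 1.5 0 0 0 0; 0 1.5 0 0 0 0; 0 1.5 0 0 0 0; 0 1.5 0 0 0 0",
  "grip_force": 42
}}

```text
time: 15.55
tool_pos: [0.4919, -0.2035, 0.1967]
tool_rot: [[-0.122, -0.001, -0.993], [0.993, 0.003, -0.122], [0.003, -1.0, 0.001]]
wrist_force: [3.3, 3.9, -14.1]
gripper_width: 0.0277
```

Call:
{"fn": "arm_command", "kwargs": {
  "steps": "0 0 0 0 0 0; 0 0 0 0 0 0; 0 0 0 0 0 0; 0 0 0 0 0 0; 0 0 0 0 0 0; 0 0 0 0 0 0; 0 0 0 0 0 0; 0 0 0 0 0 0"
}}

```text
time: 16.55
tool_pos: [0.4919, -0.2035, 0.1967]
tool_rot: [[-0.122, -0.001, -0.993], [0.993, 0.003, -0.122], [0.003, -1.0, 0.001]]
wrist_force: [2.8, 4.5, -14.3]
gripper_width: 0.0284
```

Run:
```python
from h import *
import cv2
t=ctrl.snapshot("top");s=ctrl.snapshot("side")
a=cv2.resize(t[130:280,60:360],None,fx=2,fy=2,interpolation=2);b=cv2.resize(s[150:270,190:340],None,fx=4,fy=4,interpolation=2)
cv2.imwrite("pics/q7a.png",a[:,:,::-1]);cv2.imwrite("pics/q7b.png",b[:,:,::-1])
```

```text
(no output)
```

View pics/q7a.png

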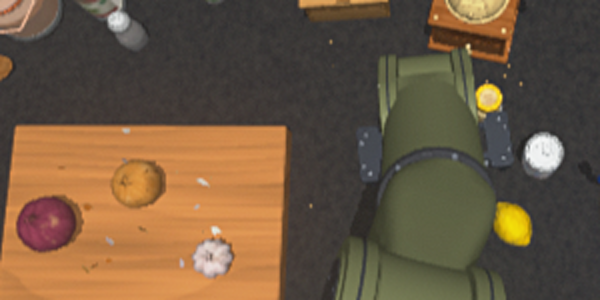

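View pics/q7b.png

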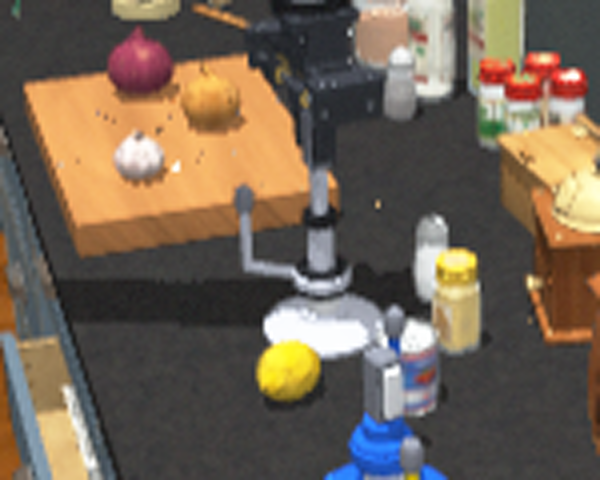

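Everything stands where it was: garlic, onion, lemon, tin, jar and shaker. One last check, on the lever angle from the side picture.

Run:
```python
from h import *
# knob seen at crop (244,198) -> centre; lower arm end (247,266)
for a in(137,142,147,149,152):
  r=np.radians(a);q=[.4925+.08*np.cos(r),-.203+.08*np.sin(r)]
  print(a,[((proj("side",q+[z])-[190,150]+.5)*4-.5).round(1).tolist() for z in(.1365,.06)],((proj("side",[.4925,-.203,.089+.045])-[190,150]+.5)*4).round(1))
```

```text
137 [[246.9, 192.2], [251.0, 259.8]] [318.2 208.6]
142 [[243.8, 195.0], [247.9, 262.8]] [318.2 208.6]
147 [[241.2, 197.9], [245.3, 265.8]] [318.2 208.6]
149 [[240.3, 199.1], [244.4, 267.1]] [318.2 208.6]
152 [[239.1, 200.9], [243.3, 269.0]] [318.2 208.6]
```

The knob and ferrule pixels fit 147°, the full quarter turn for the stand's yaw of about 7°. I'll hand in.

```bash
python3 -c "
from bench import ctrl
print(ctrl.sign_off())"
```

```text
the job is handed in; nothing more can be done
None
```

The job is done and handed in at about 17 s. The lock lever is open, and the arm is holding the grip at full length with the button squeezed.

- **Lever:** I pinched the knob on the steel stand's lever and swung it anticlockwise until the stop pushed back with about 15 N. The last side picture fits the lever pointing at about 147°. That is a full quarter turn, given the stand's estimated yaw of 7°, though this check is only good to a few degrees.
- **Grip:** I squeezed the grip along the stand's y axis and drew it straight up. The pull was about 2 N at first, about 7 N once the middle tube followed, and 24 N at the second stop. The grip rose about 91 mm, against 90 mm nominal, and the picture shows both tubes out.
- **Hold:** I eased the pull to a steady 14 N, set the grip force to 42 N, and saw the position hold still for a second before handing in.
- **Other items:** the garlic, onion, lemon, jar, tin and salt shaker looked unmoved in the last pictures, and I did not touch the blue and yellow look-alikes.

One reading disagreed: the finger opening was about 28 mm instead of the stated 30 mm. I put this down to give in the fingers, since the 20 mm knob also read 19 mm. The grip came free, so the button was pressed.

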